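Close the parts bin and hold the funnel gate open at the mark

ROBOT

A 7-joint arm with a two-finger parallel gripper is mounted at the origin on the work surface. World frame = base frame: x ahead of the robot, y to its left, z up, the work surface at z = 0. Lengths are in m, angles in rad, forces in N, time in s.
With the tool pointing down it reaches from about 0.4 to 0.875 m from the base axis. Payload 4.4 kg.
Tool frame: the origin (TCP) lies at the very end of the fingers, on their centre line; the grasp point (between the pads) lies 19 mm behind it; z points along the fingers, y is the line along which they close (so a half turn about z gives the same grasp; the last joint's range is limited). The gripper opens to 85 mm and grips with 20 to 120 N. Pads are 22 mm wide; open, the fingers measure 114 mm over their backs; the gripper's body (76 mm by 85 mm) begins 54 mm behind the grasp point. The pads swing forward as they close: fully open they stand 13 mm farther back than shut.
Start: joints at [-1.365, 0.628, 0.038, 1.517, -0.027, 0.996, -0.02], TCP at [0.174, 0.626, 0.231] pointing down, gripper open.
Joint ranges: [-3.06, 3.06], [-0.37, 2.12], [-1.25, 1.32], [0.18, 2.47], [-1.1, 4.24], [0.23, 1.98], [-2.94, 2.94]. Speed limits (rad/s): [2.57, 2.57, 3.14, 3.14, 3.14, 3.14, 3.14].

INTERFACE

Orientations are given as a unit quaternion [w, x, y, z].
In Python, from plant import env gives the robot as it stands.
- The arm moves only by the tool jog_arm, called after "Call:" as name(argument=value, ...) on one line, values as JSON. Schema: {"type":"object","properties":{"increments":{"type":"array","items":{"type":"array","items":{"type":"number"},"minItems":6,"maxItems":6},"minItems":1,"maxItems":10},"jaw":{"type":"number"},"grip_n":{"type":"number"},"only":{"type":"string"},"quiet":{"type":"boolean"},"lines":{"type":"string"}},"required":["increments"],"additionalProperties":false}. increments is a list of rows, 1 to 10 of them, each of 6 numbers: dx, dy, dz in units of 20 mm, then a rotation vector rx, ry, rz in units of 0.25 rad; each row is the pose to reach, as a shift and turn from the pose commanded when the call began, along the tool's axes at that moment; what a row does not reach only later rows make up. A row lasts 1/10 s, in which the tool goes at most 0.05 m and 0.15 rad, less where a joint would pass 70% of its speed; a pose out of reach is approached as far as the arm can. jaw is the opening from 0.0 (shut) to 1.0 (fully open), set as the call begins (left out keeps the last). The fingers move at their own pace and stop on an object; grip_n is the grip in N (left out, the last holds). Time passes only in rows, so rows that do not move let the fingers close. The tool returns the time, the measured TCP pose, the force, the opening and the grip force at its end. only (a regular expression) keeps the lines of the reply that match it, lines (a string "A,B") keeps lines A to B, and quiet returns only ok. Input that does not fit is refused with a message, and nothing moves.
- env.sense(): the state, without advancing time (a new reading comes with each control period).
- env.camera(name): name is "side" or "top" or "wrist"; returns the picture (400x640x3 uint8, red, green, blue); there is no depth.
- env.get_calibration(name): a dict with "mtx" (3x3 intrinsics, pixels), "k1" (the pictures are not rectified: a ray, as slopes to the right and down, at radius r is drawn at 1 + k1 r^2 times it, then the intrinsics apply), "T" (4x4, takes a point from camera to world coordinates). Camera axes: x right, y up, looking along -z (the intrinsics and any distortion apply to the point x, -y, -z); pixel columns grow to the right and rows downward; lengths in m; the calibration is good to about 2 mm. A picture is of the moment at which its call begins: read the wrist's pose just before it. get_calibration takes no time and is no camera call; for the wrist camera it gives the pose at the moment of the call.
- env.hand_in(): hands the job in; it is judged then, once.
The state is a dict: "clock": time; "joint_pos": joint angles; "qd": joint speeds; "joint_efforts": joint torques, N m; "position": TCP position; "orientation": TCP orientation; "force": force on the tool from outside, world axes, zero at the start; "torque": the same for the moment, N m; "grip_width": opening from 0.0 (shut) to 1.0 (fully open); "grip_force": force on a finger pad.
Only numpy, scipy, OpenCV 4.12 (cv2) and the standard library are available. Lean on these libraries where they do the work, as an engineer would, in place of code of your own. Each camera call takes 0.05 s, during which the arm holds its last target. There are 200 camera calls.

TASK

Slide the blue front plate down edgewise into the slots at the open front of the parts bin until it is fully home, and let go of it. Only then pull the funnel's spring-return gate out by its red paddle until its black pointer is on the yellow mark, so that the brass nut drops from the funnel into the bin, and finish while still holding the gate there; it springs shut if released. Leave the regulator bonnet, test cap and retaining ring where they lie.

Things in the scene. Friction and masses are not known exactly. Their poses are not given: they have to be found in the camera images.
- station: Fixed unit: grey open-topped parts bin with a copper funnel fixed over its back part. Origin: on the bench below the funnel's axis; z up. -x points along the bin to its open front; -y is the way the gate is pulled. Bin interior x -180 to +61 mm, y +-55 mm; walls 70 mm high; floor top 6 mm above the bench
- funnel_rim (a point): Centre of the copper funnel's rim, 190 mm above the bench; rim 144 mm across, throat 52 mm inside, lower end 112 mm above the bench. Axes as the station's
- guide_end (a point): Outer end of the gate's aluminium guide, 245 mm from the funnel's axis along the station's -y, at the top of the side rails, 110 mm above the bench. Guide 82 mm wide, on legs at this end, with a white scale strip along its station +x side
- slot_mouth (a point): Middle between the mouths of the two upright channels at the bin's open front, 72 mm above the bench, at x -185, y 0 in the station frame, axes as the station's. Each slot is 9 mm wide along x, flared to about 17 mm at the mouth (z 75 mm); channel bottoms 106 mm apart along y, lips 84 mm apart
- plate: Loose blue steel front plate, 220 g: panel 5 mm thick (x), 100 wide (y), 66 high (z); black grip bar centred on its top edge, 14 thick (x), 60 wide (y), 66 to 100 mm above the lower edge. Origin: middle of the lower edge. Starts upright in its rest block. Either face may look forward. Fully home, its lower edge stands on the bin floor, 6 mm above the bench, straight below slot_mouth
- plate_grip (a point): Point in the plate's grip bar, 90 mm above the plate's lower edge, 10 mm below the bar's top
- rest: Fixed dark wooden rest block, 50 x 122 mm, 38 mm high, with a groove 8 mm wide and 30 mm deep along its y axis that holds the plate at the start. Origin: centre of its underside
- gate (a joint): Travel of the steel gate under the funnel, in m: 0 shut (as it starts), growing as it is pulled out along the station's -y axis, at most 0.085. A spring pulls it shut: about 3.6 N at 0, rising by 1.2 N per 10 mm (about 12 N at 70 mm). The mark lies 52 to 72 mm out
- gate_handle (a point): Point on the gate's red upright paddle, 15 mm below its top. The paddle is 16 mm thick along the pull direction (station y), 56 mm wide (station x), and stands from z 110 to 165 mm above the bench; 150 mm from the funnel's axis when shut. Moves with the gate. The axes are the station's
- gate_pointer (a point): Tip of the gate's black pointer bar (4 mm wide), on the gate's station +x side beside the white scale strip, moving with the gate; 35 mm nearer to the funnel than the middle of the paddle
- mark: Yellow marker clip on the white scale strip: a band 12 mm wide along the pull direction (y), 24 mm long, 9 mm high. Origin: underside, on the band's middle line; axes as the station's. The pointer is on the mark when its tip and this origin agree along the station's y axis
- nut: Loose brass union nut, hexagon 32 mm across flats, 20 mm high, about 120 g, lying on the gate inside the funnel throat at the start; falls into the bin when the gate is out at the mark. Origin: centre of its underside
- bonnet: Dark cast iron regulator bonnet, 86 mm flange, 66 mm high, bystander. Origin: centre of underside
- cap: Red plastic test cap, 40 mm across, 28 mm high, bystander. Origin: centre of underside
- ring: Chrome retaining ring, 52 mm outside, 6 mm high, bystander. Origin: centre of underside

How it is judged:
On the way, in this order (a step that is already met when the one before it is completed fails the run):
1. the front plate stands fully home in the bin's slots and is let go, the gate still shut (x of plate in the frame of station between -0.191 and -0.179 m and y of plate in the frame of station between -0.009 and 0.009 m and z of plate in the frame of station below 0.011 m and angle between the z axis of plate and the z axis of station, either way round below 0.1 rad and angle between the x axis of plate and the x axis of station, either way round below 0.15 rad and contact force between the fingers and plate below 0.2 N and value of joint gate below 0.015 m), for 0.2 s.
2. the gate is held by the fingers with its pointer on the mark (y of gate_pointer in the frame of mark between -0.007 and 0.007 m and contact force between the fingers and gate above 1.5 N and velocity of joint gate between -0.02 and 0.02 m/s), for 0.5 s.
At the end, for the whole second after the job is handed in: The fingers hold the gate still with its pointer within 7 mm of the mark's middle line, the front plate stands in both slots with its lower edge within 5 mm of the bin floor and is not touched by the fingers, and the brass nut lies in the bin (all of step 2 and x of plate in the frame of station between -0.191 and -0.179 m and y of plate in the frame of station between -0.009 and 0.009 m and z of plate in the frame of station below 0.011 m and angle between the z axis of plate and the z axis of station, either way round below 0.1 rad and angle between the x axis of plate and the x axis of station, either way round below 0.15 rad and contact force between the fingers and plate below 0.2 N and x of nut in the frame of station between -0.18 and 0.062 m and y of nut in the frame of station between -0.056 and 0.056 m and z of nut in the frame of station below 0.06 m); the arm keeps its last pose, push and grip.
It fails at once if the gate is opened by more than 15 mm before the front plate is home (value of joint gate above 0.015 m and not (x of plate in the frame of station between -0.191 and -0.179 m and y of plate in the frame of station between -0.009 and 0.009 m and z of plate in the frame of station below 0.011 m and angle between the z axis of plate and the z axis of station, either way round below 0.1 rad and angle between the x axis of plate and the x axis of station, either way round below 0.15 rad)).
It fails at once if the bonnet, test cap or ring is moved more than 20 mm (distance of any of bonnet, cap, ring from where it was at the start of the episode above 0.02 m).
It also fails if it takes over 58 s, if anything falls off the work surface, if the arm or the gripper's body presses on something with over 40 N, if the wrist force passes 120 N, or if a joint passes its speed limit or range.

## Working session

There is one attempt and no reset: what is moved stays moved. The work goes in short steps, Python scripts to look and compute and a tool call to move; the robot and the scene stay as the last step left them, time stands still between calls to the robot, and variables do not carry over. Pictures are saved under pics/ and viewed, at most 14 in all, crops included, and the job is handed in when it is done.

```bash
ls; mkdir -p pics; python3 - <<'E'
from plant import env
import cv2
for n in("side","top"):
    c=env.get_calibration(n);print(n,c)
    cv2.imwrite(f"pics/{n}0.png",cv2.cvtColor(env.camera(n),cv2.COLOR_RGB2BGR))
s=env.sense();print(s)
E
```

```text
pics
plant.py
side {'mtx': array([[411.06051396,   0.        , 319.90249357],
       [  0.        , 411.06051396, 199.16911872],
       [  0.        ,   0.        ,   1.        ]]), 'k1': 0.022223387653090447, 'T': array([[-0.98559774,  0.11368257, -0.12519329,  0.46387482],
       [-0.16865319, -0.71497866,  0.67849953,  0.69963484],
       [-0.01237696,  0.68984185,  0.72385429,  0.87525184],
       [ 0.        ,  0.        ,  0.        ,  1.        ]])}
top {'mtx': array([[451.06376674,   0.        , 313.69761162],
       [  0.        , 451.06376674, 200.58839633],
       [  0.        ,   0.        ,   1.        ]]), 'k1': -0.09595885266553184, 'T': array([[-4.66132120e-04,  9.85124051e-01, -1.71844079e-01,
         3.98874874e-01],
       [-9.99972644e-01, -1.72774848e-03, -7.19214314e-03,
        -8.22264859e-03],
       [-7.38205653e-03,  1.71836026e-01,  9.85097907e-01,
         1.19107061e+00],
       [ 0.00000000e+00,  0.00000000e+00,  0.00000000e+00,
         1.00000000e+00]])}
{'clock': 0.1, 'joint_pos': array([-1.36480043,  0.62928989,  0.03842779,  1.51826347, -0.02698267,
        0.99628591, -0.01999208]), 'qd': array([-2.58550698e-03, -9.51023164e-04,  9.46209752e-05, -4.56465225e-03,
        4.53882483e-04,  1.79491623e-03, -8.85725280e-04]), 'joint_efforts': array([ 3.66662382e-03, -5.64534903e+01,  1.23111751e+00, -1.93971813e+01,
        1.14714308e-02,  5.41823902e-03, -6.18276417e-06]), 'position': array([0.1743166 , 0.62561175, 0.23045868]), 'orientation': array([-1.05324910e-04,  1.35464542e-01,  9.90781818e-01, -8.58104387e-04]), 'force': array([ 0.45135127, -0.00488901,  1.06204837]), 'torque': array([ 0.00680827, -0.04534648, -0.01154966]), 'grip_force': 0.0, 'grip_width': 0.9964892449639509}
```
View pics/side0.png

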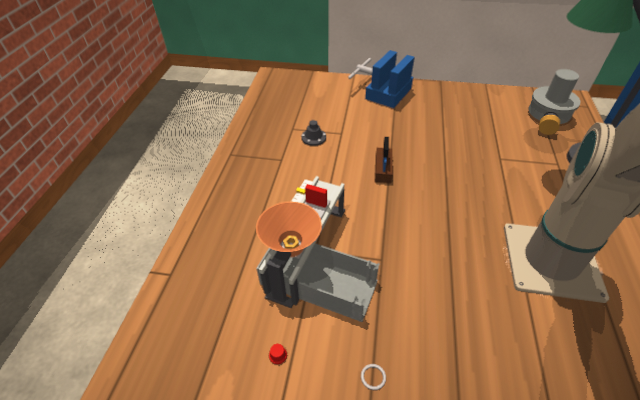

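View pics/top0.png

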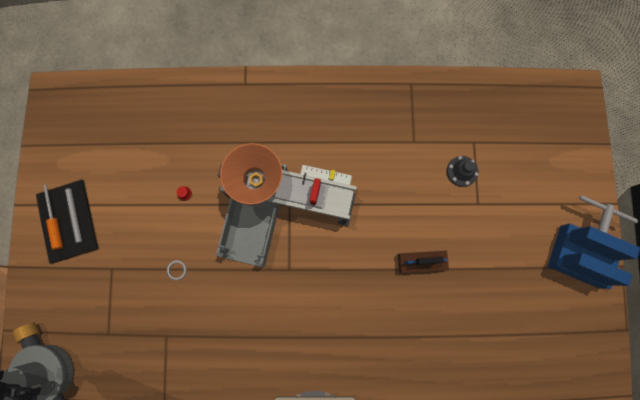

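```bash
cat > h.py <<'E'
from plant import env
import cv2, numpy as np
def ray(n,uv,cal=None):
    c=cal or env.get_calibration(n); K=c["mtx"]
    uv=np.atleast_2d(np.array(uv,float)); d=np.stack([(uv[:,0]-K[0,2])/K[0,0],(uv[:,1]-K[1,2])/K[1,1]],1)
    u=d.copy()
    for _ in range(20): u=d/(1+c["k1"]*(u**2).sum(1,keepdims=True))
    D=np.stack([u[:,0],-u[:,1],-np.ones(len(u))],1)@c["T"][:3,:3].T
    return c["T"][:3,3],D
def onz(n,uv,z,cal=None):
    o,D=ray(n,uv,cal); return o+D*((z-o[2])/D[:,2])[:,None]
def tri(n1,a,n2,b):
    o1,d1=ray(n1,a);o2,d2=ray(n2,b);d1=d1[0];d2=d2[0]
    s=np.linalg.lstsq(np.stack([d1,-d2],1),o2-o1,rcond=None)[0]
    p,q=o1+s[0]*d1,o2+s[1]*d2
    return (p+q)/2,np.linalg.norm(p-q)
def blobs(im,lo,hi,amin=20,roi=None):
    m=cv2.inRange(cv2.cvtColor(im,cv2.COLOR_RGB2HSV),np.array(lo),np.array(hi))
    if roi: 
        k=np.zeros_like(m);x0,y0,x1,y1=roi;k[y0:y1,x0:x1]=255;m&=k
    cs,_=cv2.findContours(m,cv2.RETR_EXTERNAL,cv2.CHAIN_APPROX_NONE)
    return [c for c in sorted(cs,key=cv2.contourArea,reverse=True) if cv2.contourArea(c)>=amin]
def save(im,name,roi=None,f=1):
    if roi: x0,y0,x1,y1=roi; im=im[y0:y1,x0:x1]
    cv2.imwrite(f"pics/{name}.png",cv2.cvtColor(cv2.resize(im,None,fx=f,fy=f,interpolation=cv2.INTER_CUBIC),cv2.COLOR_RGB2BGR))
E
python3 - <<'E'
from h import *
t=env.camera("top");s=env.camera("side")
a=t[135:285,205:455];b=s[120:320,250:410]
save(t,"topc",(205,135,455,285),3.2); save(s,"sidec",(240,120,410,320),3)
for n,im,r in(("top",t,(210,130,300,215)),("side",s,(240,190,330,270))):
    c=blobs(im,(3,120,90),(14,255,255),50,r)
    if c: 
        h=cv2.convexHull(c[0]);e=cv2.fitEllipse(h);print(n,"rim",e,onz(n,e[0],.19))
for n,im,r in(("top",t,(295,170,330,215)),("side",s,(295,175,335,215))):
    for c in blobs(im,(0,160,80),(6,255,255),20,r)[:1]+blobs(im,(172,160,80),(180,255,255),20,r)[:1]:print(n,"red",cv2.minAreaRect(c),cv2.boundingRect(c))
for n,im in(("top",t),("side",s)):
    for c in blobs(im,(24,150,120),(34,255,255),5):print(n,"yel",cv2.minAreaRect(c))
E
```

```text
top rim ((235.2001190185547, 166.11434936523438), (86.18312072753906, 150.4280548095703), 69.58265686035156) [[0.65411703 0.1791676  0.19      ]]
side rim ((265.3660888671875, 228.8042755126953), (84.2123031616211, 136.2459716796875), 90.229248046875) [[0.68376098 0.16290446 0.19      ]]
top red ((314.7941589355469, 190.1764678955078), (6.399448871612549, 22.777700424194336), 12.52880859375) (310, 179, 10, 23)
side red ((316.0, 195.5), (21.0, 20.0), 90.0) (306, 185, 21, 22)
top yel ((332.0, 174.0), (8.0, 4.0), 90.0)
side yel ((300.4500427246094, 189.65000915527344), (7.589465618133545, 2.8460497856140137), 18.434947967529297)
```

View pics/topc.png

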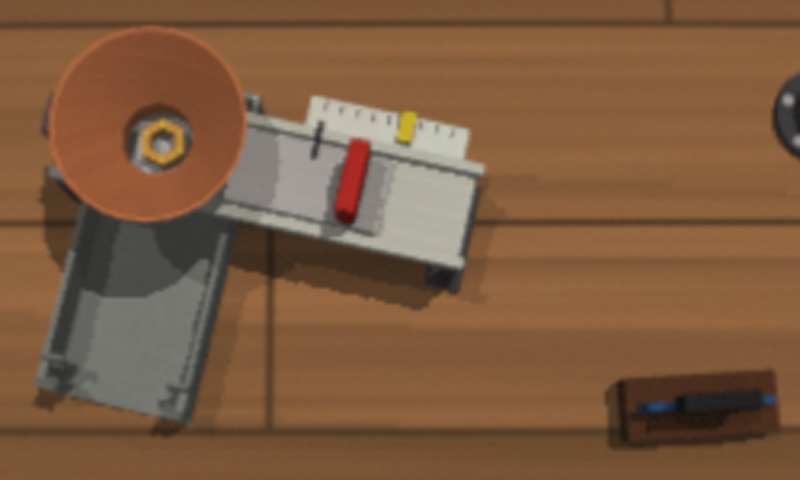

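View pics/sidec.png

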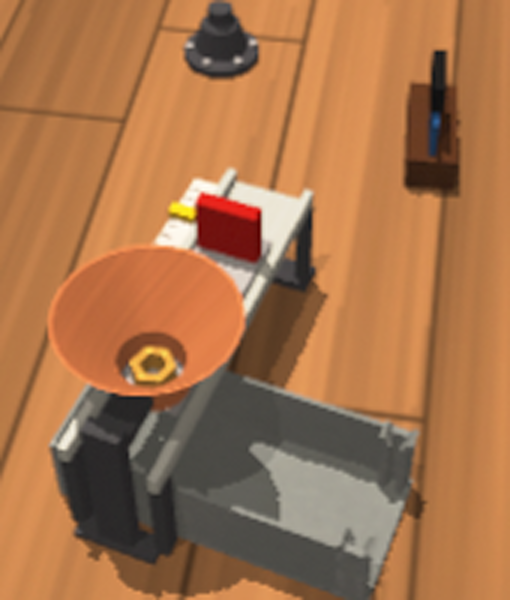

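```bash
python3 - <<'E'
from h import *
T=lambda *p:[(x/3.2+205,y/3.2+135) for x,y in p]
S=lambda *p:[(x/3+240,y/3+120) for x,y in p]
np.set_printoptions(precision=4,suppress=True)
f=onz("top",T((147,124)),.19)[0];g=onz("side",S((146,321)),.19)[0]
print("funnel",f,g,tri("top",T((147,124)),"side",S((146,321))))
# rim spans in top: points -> circle fit
P=onz("top",T((48,124),(246,124),(147,27),(147,222)),.19);print(P[:,:2])
G=onz("top",T((484,168),(462,266)),.11);print("guide",G,G.mean(0),np.linalg.norm(G[0]-G[1]))
B=onz("top",T((38,384),(188,420)),.073);print("binfront",B,np.linalg.norm(B[0]-B[1]),B.mean(0))
Pd=onz("top",T((360,143),(346,218)),.165);print("paddle",Pd,np.linalg.norm(Pd[0]-Pd[1]))
print("mark",onz("top",T((406,127)),.119), onz("side",S((182,211)),.119))
print("pointer",onz("top",T((320,128)),.115))
for n,v in(("guide",G.mean(0)),("pad",Pd.mean(0)),("bin",B.mean(0))):
    d=(v-(f+g)/2)[:2];print(n,np.degrees(np.arctan2(d[1],d[0])),np.linalg.norm(d))
d=G[0]-G[1];print("gx",np.degrees(np.arctan2(d[1],d[0])))
d=B[0]-B[1];print("by",np.degrees(np.arctan2(d[1],d[0])))
t=env.camera("top");s=env.camera("side")
for n,im,r in(("top",t,(395,245,455,280)),("side",s,(370,130,400,190))):
    for nm,lo,hi in(("black",(0,0,0),(180,140,60)),("blue",(95,100,40),(125,255,255)),("rest",(0,100,20),(14,255,110))):
        for c in blobs(im,lo,hi,6,r)[:3]:print(n,nm,cv2.minAreaRect(c),cv2.contourArea(c),cv2.boundingRect(c))
save(t,"bar",(390,235,460,285),8)
save(s,"bars",(365,125,405,190),8)
a=cv2.imread("pics/bar.png");b=cv2.imread("pics/bars.png");b=cv2.resize(b,(240,400))
cv2.imwrite("pics/barx.png",np.hstack([a,b]));print(a.shape,b.shape)
E
```

```text
funnel [0.636  0.1424 0.19  ] [0.6352 0.15   0.19  ] (array([0.6375, 0.1436, 0.1821]), np.float64(0.0006951165872170965))
[[0.6363 0.2137]
 [0.6357 0.0716]
 [0.708  0.1443]
 [0.5651 0.1407]]
guide [[ 0.6198 -0.1044  0.11  ]
 [ 0.5443 -0.0865  0.11  ]] [ 0.582  -0.0955  0.11  ] 0.07757986685274469
binfront [[0.4572 0.2404 0.073 ]
 [0.4299 0.1231 0.073 ]] 0.12044168607335813 [0.4436 0.1817 0.073 ]
paddle [[ 0.6273 -0.0096  0.165 ]
 [ 0.5719  0.0006  0.165 ]] 0.05625450950442522
mark [[ 0.6499 -0.0447  0.119 ]] [[ 0.6494 -0.0326  0.119 ]]
pointer [[0.6502 0.0209 0.115 ]]
guide -102.49134157962891 0.24755201925494458
pad -103.42813268933227 0.1549511534614946
bin 169.5185768289697 0.19526465433086992
gx -13.328347583263756
by 76.90136504906359
top black ((423.9999694824219, 263.0), (10.890904426574707, 42.18307876586914), 85.60128784179688) 250.0 (403, 257, 43, 13)
top black ((398.0, 264.0), (6.0, 18.0), -0.0) 19.0 (395, 255, 7, 19)
top black ((428.52032470703125, 271.7842712402344), (1.4961880445480347, 27.00263214111328), 85.91438293457031) 10.0 (415, 271, 28, 3)
top blue ((410.0, 262.0), (2.0, 10.0), 90.0) 13.5 (405, 261, 11, 3)
top rest ((423.623779296875, 263.2376708984375), (25.273944854736328, 59.50322341918945), 84.2894058227539) 946.5 (395, 250, 60, 29)
side black ((385.7106628417969, 149.55076599121094), (4.4885640144348145, 25.22145652770996), 4.085616588592529) 56.5 (383, 137, 6, 26)
side blue ((385.0, 163.5), (13.0, 2.0), 90.0) 13.0 (384, 157, 3, 14)
side rest ((383.5, 161.0), (17.0, 48.0), 0.0) 434.0 (375, 137, 18, 49)
(400, 560, 3) (400, 240, 3)
```

View pics/barx.png

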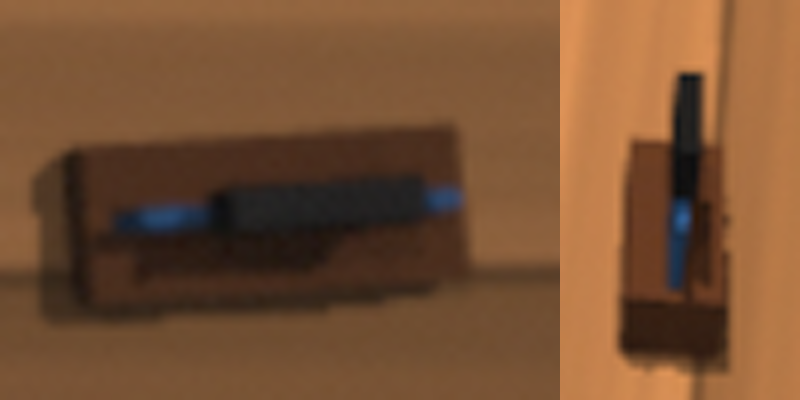

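```bash
cat >> h.py <<'E'
from scipy.spatial.transform import Rotation as Ro
np.set_printoptions(precision=4,suppress=True)
def pose():
    s=env.sense();q=s["orientation"];return s["position"],Ro.from_quat([q[1],q[2],q[3],q[0]])
def rel(p,yaw):  # TCP target, world angle (deg) of tool y, tool down -> tool-axis shift & rotvec
    p0,R0=pose();a=np.radians(yaw);y=np.array([np.cos(a),np.sin(a),0]);z=np.array([0,0,-1.]);x=np.cross(y,z)
    R=Ro.from_matrix(np.stack([x,y,z],1))
    return R0.inv().apply(np.array(p)-p0),(R0.inv()*R).as_rotvec()
E
python3 - <<'E'
from h import *
A=lambda *p:[(x/8+390,y/8+235) for x,y in p]
print("bar",onz("top",A((232,188),(422,178),(425,213),(232,225),(328,201)),.108))
print("blue ends",onz("top",A((115,220),(463,200)),.074))
print("rest",onz("top",A((78,152),(455,127),(465,270),(90,300)),.038))
c=env.get_calibration("wrist");p,R=pose();T=c["T"];print(c["mtx"],R.inv().apply(T[:3,3]-p),R.inv().as_matrix()@T[:3,:3])
print(rel([.44,.19,.30],3),rel([.44,.19,.3],-13))
E
```

```text
bar [[ 0.4465 -0.2526  0.108 ]
 [ 0.4491 -0.3103  0.108 ]
 [ 0.4386 -0.3108  0.108 ]
 [ 0.4355 -0.2522  0.108 ]
 [ 0.4424 -0.2815  0.108 ]]
blue ends [[ 0.4384 -0.2236  0.074 ]
 [ 0.4438 -0.3324  0.074 ]]
rest [[ 0.4613 -0.2193  0.038 ]
 [ 0.4685 -0.3413  0.038 ]
 [ 0.423  -0.3425  0.038 ]
 [ 0.4145 -0.2218  0.038 ]]
[[298.6927   0.     319.3995]
 [  0.     298.6927 197.4573]
 [  0.       0.       1.    ]] [ 0.0732  0.0003 -0.1434] [[ 0.0014  0.9571  0.2898]
 [ 1.     -0.0016  0.0002]
 [ 0.0007  0.2898 -0.9571]]
(array([-0.3729, -0.3487, -0.0688]), array([-0.0006,  0.0004,  1.2466])) (array([-0.3729, -0.3487, -0.0688]), array([-0.0005,  0.0005,  1.5259]))
```

The manual's scale: shifts go in units of 20 mm and turns go in units of 0.25 rad. Converting my numbers, -0.3 m is -15, -0.19 m is -9.5, 1.5 rad is 6.

Call:
jog_arm(increments=[[-2,-1.75,-0.35,0,0,0.6],[-4,-3.5,-0.7,0,0,1.2],[-5.75,-5.25,-1,0,0,1.8],[-7.5,-7,-1.4,0,0,2.4],[-9.5,-8.75,-1.75,0,0,3],[-11,-10.5,-2,0,0,3.6],[-13,-12.25,-2.5,0,0,4.2],[-15,-14,-2.75,0,0,4.8],[-16.75,-15.5,-3,0,0,5.4],[-18.5,-17.25,-3.5,0,0,6]], jaw=1.0)

```text
clock: 1.3
position: [0.4334, 0.2024, 0.2996]
orientation: [-0.0, 0.776, 0.63, 0.0]
force: [1.1, 1.4, 0.8]
grip_width: 0.992
grip_force: 0.0
```

Call:
jog_arm(increments=[[0,0,0,0,0,0],[0,0,0,0,0,0]])

```text
clock: 1.5
position: [0.4332, 0.2032, 0.2995]
orientation: [-0.0, 0.775, 0.632, 0.0]
force: [-0.2, 0.2, 0.1]
grip_width: 0.999
grip_force: 0.0
```

```bash
python3 - <<'E'
from h import *
c=env.get_calibration("wrist");im=env.camera("wrist");np.save("w1.npy",im);np.save("w1c.npy",c,allow_pickle=True)
save(im,"w1",None,1.25);print(c["k1"],pose()[0],env.sense()["joint_pos"])
E
```

```text
-0.051672656120301315 [0.4323 0.2046 0.2992] [-0.8888  0.3334  0.524   1.8965 -0.2017  0.9637 -0.4728]
```

View pics/w1.png

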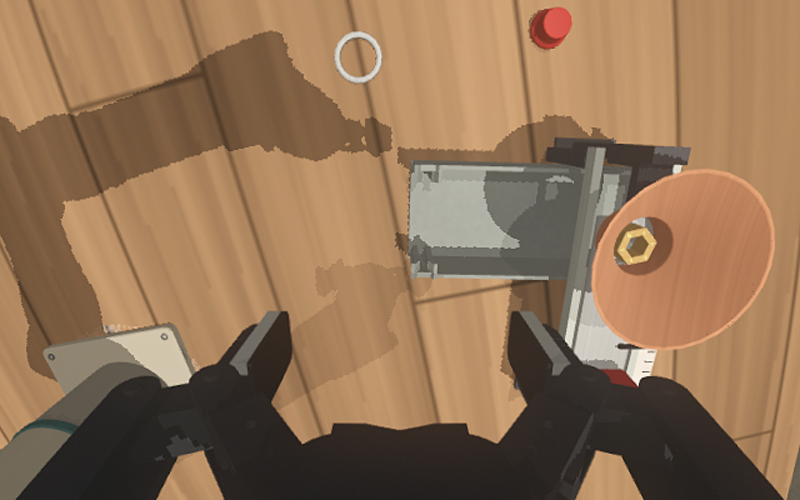

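```bash
python3 - <<'E'
from h import *
im=np.load("w1.npy");save(im,"w1c",(315,120,365,230),5.4)
print(env.sense()["position"],env.sense()["clock"],env.sense()["qd"])
E
```

```text
[0.4323 0.2046 0.2992] 1.55 [-0.0247  0.0071 -0.0256  0.0062  0.0007  0.0003 -0.0011]
```

Call:
jog_arm(increments=[[0,0,0,0,0,0],[0,0,0,0,0,0]])

```text
clock: 1.75
position: [0.4319, 0.2054, 0.2989]
orientation: [-0.0, 0.773, 0.634, -0.0]
force: [-0.3, -0.1, 0.3]
grip_width: 1.002
grip_force: 0.0
```

View pics/w1c.png

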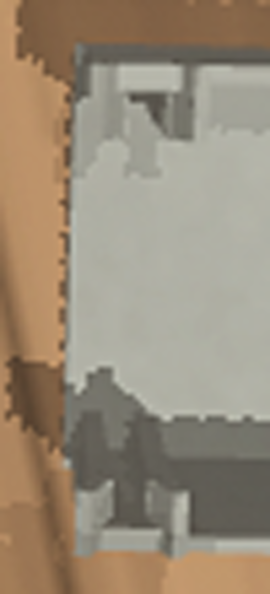

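```bash
python3 - <<'E'
from h import *
im=np.load("w1.npy");c=np.load("w1c.npy",allow_pickle=True).item()
C=lambda *p:[(x/5.4+315,y/5.4+120) for x,y in p]
def sh(n,P):print(n,P.tolist() if 0 else P)
z=.073
Q=onz("wrist",C((150,76),(131,525)),z,c);sh("slot ends",Q);d=Q[0]-Q[1];print(np.degrees(np.arctan2(-d[0],d[1])),np.linalg.norm(d),Q.mean(0))
sh("corners",onz("wrist",C((88,63),(78,552)),.073,c))
V=lambda *p:[(x/1.25,y/1.25) for x,y in p]
# rim circle points
m=blobs(im,(3,90,120),(13,255,255),500,(470,130,630,290))
h=cv2.convexHull(m[0]);P=onz("wrist",h[:,0,:],.19,c)[:,:2]
print(cv2.minEnclosingCircle(P.astype(np.float32)),cv2.boundingRect(h))
W=onz("wrist",V((412,163),(552,163),(414,278),(548,279)),.07,c);print(W)
for a,b in((0,1),(2,3)):
    e=W[b]-W[a];print(np.degrees(np.arctan2(e[1],e[0])))
E
```

```text
slot ends [[0.4705 0.2393 0.073 ]
 [0.4466 0.1339 0.073 ]]
-12.760124865470361 0.10805003773171988 [0.4586 0.1866 0.073 ]
corners [[0.4573 0.2449 0.073 ]
 [0.4326 0.1296 0.073 ]]
((0.6359416246414185, 0.1445648968219757), 0.07434973865747452) (473, 135, 147, 146)
[[0.4557 0.2466 0.07  ]
 [0.5915 0.2195 0.07  ]
 [0.4347 0.1277 0.07  ]
 [0.5766 0.0971 0.07  ]]
-11.264856596164487
-12.14741452724468
```

```bash
python3 - <<'E'
from h import *
print(pose()[0],rel([.442,-.281,.24],3.3))
E
```

```text
[0.4319 0.2054 0.2989] (array([-0.4749,  0.1056,  0.0589]), array([-0.0009,  0.    , -0.2554]))
```

In the tool's units: -0.475 m is -23.75, -0.43 m is -21.5, -0.255 rad is -1.02.

Call:
jog_arm(increments=[[-2.25,0.5,0,0,0,-0.12],[-4.5,1,0,0,0,-0.24],[-7,1.5,0,0,0,-0.36],[-9.5,2,0,0,0,-0.48],[-12,2.5,0,0,0,-0.6],[-14.25,3,0,0,0,-0.72],[-16.5,3.5,0.75,0,0,-0.8],[-19,4.25,1.5,0,0,-0.88],[-21.5,4.75,2.25,0,0,-0.96],[-23.75,5.25,3,0,0,-1.02]], jaw=1.0)

```text
clock: 2.75
position: [0.4413, -0.2775, 0.2403]
orientation: [-0.0, 0.687, 0.727, 0.0]
force: [0.7, 0.4, 0.2]
grip_width: 0.996
grip_force: 0.0
```

Call:
jog_arm(increments=[[0,0,0,0,0,0],[0,0,0,0,0,0],[0,0,0,0,0,0],[0,0,0,0,0,0],[0,0,0,0,0,0]])

```text
clock: 3.25
position: [0.4414, -0.2751, 0.2414]
orientation: [0.0, 0.687, 0.727, 0.0]
force: [-0.1, -0.5, -0.8]
grip_width: 0.999
grip_force: 0.0
```

```bash
python3 - <<'E'
from h import *
c=env.get_calibration("wrist");im=env.camera("wrist");np.save("w2.npy",im);np.save("w2c.npy",c,allow_pickle=True)
save(im,"w2",(160,40,480,280),2.5);print(pose()[0],rel([.442,-.281,.2],3.3),env.sense()["joint_pos"])
E
```

```text
[ 0.4413 -0.2754  0.2414] (array([-0.0056,  0.0003,  0.0414]), array([ 0.0008, -0.0002, -0.0011])) [ 0.1369  0.477   0.5387  1.8751 -0.3132  0.8732  0.8865]
```

View pics/w2.png

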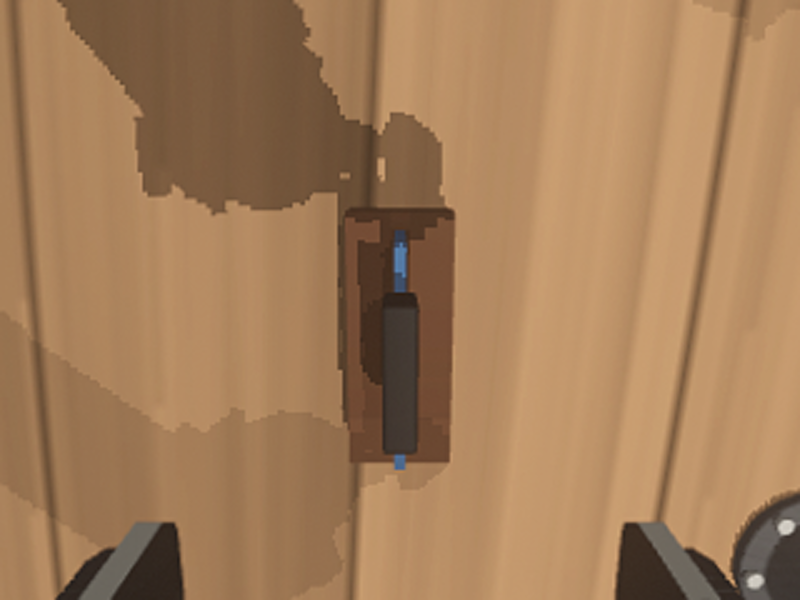

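```bash
python3 - <<'E'
from h import *
c=np.load("w2c.npy",allow_pickle=True).item()
P=onz("wrist",[(x/2.5+160,y/2.5+40) for x,y in((384,305),(417,305),(417,453),(383,453))],.108,c);print(P,P.mean(0))
d=P[:2].mean(0)-P[2:].mean(0);print(np.degrees(np.arctan2(-d[0],d[1])))
m=P.mean(0);print(rel([m[0],m[1],.079],3.3))
E
```

```text
[[ 0.4355 -0.2508  0.108 ]
 [ 0.4478 -0.25    0.108 ]
 [ 0.4517 -0.3092  0.108 ]
 [ 0.4382 -0.31    0.108 ]] [ 0.4433 -0.28    0.108 ]
3.1993582161640286
(array([-0.0047,  0.0016,  0.1624]), array([ 0.0008, -0.0002, -0.0011]))
```

In the tool's units: 0.162 m is 8.1, 0.16 m is 8.

Call:
jog_arm(increments=[[-0.25,0.075,2,0,0,0],[-0.25,0.075,4,0,0,0],[-0.25,0.075,5.5,0,0,0],[-0.25,0.075,7,0,0,0],[-0.25,0.075,8,0,0,0],[-0.25,0.075,8.1,0,0,0],[-0.25,0.075,8.1,0,0,0]])

```text
clock: 4.0
position: [0.4426, -0.2814, 0.0793]
orientation: [-0.0, 0.688, 0.726, -0.0]
force: [-0.2, -0.4, 0.4]
grip_width: 1.0
grip_force: 0.0
```

Call:
jog_arm(increments=[[0,0,0,0,0,0],[0,0,0,0,0,0],[0,0,0,0,0,0],[0,0,0,0,0,0],[0,0,0,0,0,0],[0,0,0,0,0,0],[0,0,0,0,0,0],[0,0,0,0,0,0],[0,0,0,0,0,0],[0,0,0,0,0,0]], jaw=0.0, grip_n=60)

```text
clock: 5.0
position: [0.4425, -0.2817, 0.0795]
orientation: [0.0, 0.688, 0.726, 0.0]
force: [-1.2, 0.5, 5.9]
grip_width: 0.152
grip_force: 59.2
```

```bash
python3 - <<'E'
from h import *
print(pose()[0],rel([.443,-.281,.2],3.3))
E
```

```text
[ 0.4425 -0.2817  0.0795] (array([ 0.0007,  0.0006, -0.1205]), array([ 0.0005,  0.    , -0.0036]))
```

Call:
jog_arm(increments=[[0,0,-0.75,0,0,0],[0,0,-1.5,0,0,0],[0,0,-2.5,0,0,0],[0,0,-4,0,0,0],[0,0,-6,0,0,0],[0,0,-7.5,0,0,0],[0,0,-7.5,0,0,0]])

```text
clock: 5.7
position: [0.4442, -0.2832, 0.2324]
orientation: [0.003, 0.688, 0.726, 0.001]
force: [0.2, -0.8, -3.4]
grip_width: 0.157
grip_force: 59.0
```

```bash
python3 - <<'E'
from h import *
print(pose()[0],env.sense()["joint_pos"],rel([.457,.186,.20],-12.6))
E
```

```text
[ 0.4442 -0.2832  0.2324] [ 0.1492  0.4961  0.5401  1.8754 -0.3323  0.8523  0.9099] (array([0.468 , 0.0379, 0.0308]), array([0.0065, 0.0031, 0.2738]))
```

Call:
jog_arm(increments=[[2.25,0.2,0,0,0,0.12],[4.5,0.4,0,0,0,0.24],[7,0.6,0,0,0,0.36],[9.25,0.8,0,0,0,0.48],[11.5,1,0,0,0,0.6],[14,1.2,0,0,0,0.72],[16.25,1.4,0,0,0,0.8],[18.5,1.5,0.5,0,0,0.88],[21,1.7,1,0,0,1],[23.35,1.9,1.5,0,0,1.08]])

```text
clock: 6.7
position: [0.4538, 0.1885, 0.1974]
orientation: [-0.0, 0.78, 0.626, -0.001]
force: [0.7, -0.2, -2.2]
grip_width: 0.149
grip_force: 59.0
```

Call:
jog_arm(increments=[[0,0,0,0,0,0],[0,0,0,0,0,0],[0,0,0,0,0,0],[0,0,0,0,0,0],[0,0,0,0,0,0],[0,0,0,0,0,0],[0,0,0,0,0,0],[0,0,0,0,0,0]])

```text
clock: 7.5
position: [0.4552, 0.1866, 0.1992]
orientation: [-0.0, 0.779, 0.627, 0.0]
force: [-0.1, 0.4, -3.0]
grip_width: 0.153
grip_force: 59.1
```

```bash
python3 - <<'E'
from h import *
c=env.get_calibration("wrist");im=env.camera("wrist");np.save("w3.npy",im);np.save("w3c.npy",c,allow_pickle=True)
save(im,"w3",(220,80,420,230),4);print(pose()[0],rel([.457,.186,.167],-12.6),env.sense()["force"])
E
```

```text
[0.4552 0.1867 0.1992] (array([-0.0003,  0.0019,  0.0322]), array([ 0.0001, -0.0003,  0.0036])) [ 0.0837  0.4533 -2.7942]
```

View pics/w3.png

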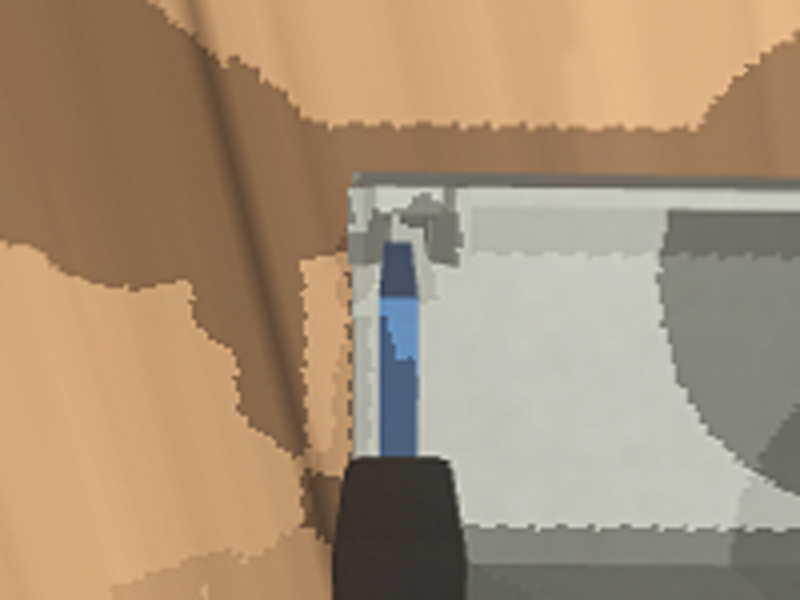

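```bash
python3 - <<'E'
from h import *
c=np.load("w3c.npy",allow_pickle=True).item()
C=lambda *p:[(x/4+220,y/4+80) for x,y in p]
S=onz("wrist",C((370,205),(445,205),(408,190),(350,188)),.075,c);print("slot",S)
p0=onz("wrist",C((398,243)),.1275,c)[0];p1=onz("wrist",C((399,298)),.1935,c)[0];print("plate low/top corner",p0,p1)
a=np.radians(-12.6);o=np.array([.4552,.1867])
R=np.array([[np.cos(a),np.sin(a)],[-np.sin(a),np.cos(a)]])
for q in (S[0],S[1],S[2],S[3],p0,p1):print(R@(q[:2]-o))
E
```

```text
slot [[0.4616 0.2403 0.075 ]
 [0.4777 0.2368 0.075 ]
 [0.4704 0.2417 0.075 ]
 [0.4581 0.2448 0.075 ]]
plate low/top corner [0.467  0.2363 0.1275] [0.4671 0.2365 0.1935]
[-0.0055  0.0537]
[0.011  0.0538]
[0.0029 0.0569]
[-0.0099  0.0573]
[0.0007 0.051 ]
[0.0007 0.0512]
```

In the tool's units: 0.075 m is 3.75, 0.002 m is 0.1, 0.003 rad is 0.012.

Call:
jog_arm(increments=[[-0.075,0.1,1,0,0,0.012],[-0.075,0.1,1.75,0,0,0.012],[-0.075,0.1,2.25,0,0,0.012],[-0.075,0.1,2.5,0,0,0.012],[-0.075,0.1,2.75,0,0,0.012],[-0.075,0.1,3,0,0,0.012],[-0.075,0.1,3.25,0,0,0.012],[-0.075,0.1,3.5,0,0,0.012],[-0.075,0.1,3.75,0,0,0.012],[-0.075,0.1,3.75,0,0,0.012]])

```text
clock: 8.55
position: [0.4564, 0.1847, 0.1234]
orientation: [-0.0, 0.78, 0.626, -0.001]
force: [-0.6, 0.7, -2.9]
grip_width: 0.152
grip_force: 59.0
```

No contact force; continuing down.

In the tool's units: 0.042 m is 2.1, 0.039 m is 1.95.

Call:
jog_arm(increments=[[0,0,0.25,0,0,0],[0,0,0.5,0,0,0],[0,0,0.75,0,0,0],[0,0,1,0,0,0],[0,0,1.25,0,0,0],[0,0,1.5,0,0,0],[0,0,1.75,0,0,0],[0,0,1.95,0,0,0],[0,0,2.1,0,0,0],[0,0,2.1,0,0,0]])

```text
clock: 9.55
position: [0.4566, 0.1848, 0.0817]
orientation: [-0.0, 0.78, 0.626, -0.0]
force: [-0.5, 0.4, -3.5]
grip_width: 0.153
grip_force: 59.0
```

In the tool's units: 0.006 m is 0.3, 0.005 m is 0.25.

Call:
jog_arm(increments=[[0,0,0.1,0,0,0],[0,0,0.2,0,0,0],[0,0,0.25,0,0,0],[0,0,0.3,0,0,0],[0,0,0.3,0,0,0],[0,0,0.3,0,0,0]])

```text
clock: 10.15
position: [0.4571, 0.1849, 0.0775]
orientation: [-0.0, 0.78, 0.625, 0.001]
force: [-3.0, -1.2, 13.1]
grip_width: 0.154
grip_force: 61.5
```

Call:
jog_arm(increments=[[0,0,0,0,0,0],[0,0,0,0,0,0],[0,0,0,0,0,0],[0,0,0,0,0,0],[0,0,0,0,0,0],[0,0,0,0,0,0],[0,0,0,0,0,0]], jaw=1.0)

```text
clock: 10.85
position: [0.4568, 0.1848, 0.076]
orientation: [-0.0, 0.78, 0.626, -0.0]
force: [0.3, 0.4, 0.1]
grip_width: 1.001
grip_force: 0.0
```

Call:
jog_arm(increments=[[0,0,-1.5,0,0,0],[0,0,-3.5,0,0,0],[0,0,-5.5,0,0,0],[0,0,-7.5,0,0,0],[0,0,-9.5,0,0,0],[0,0,-11,0,0,0],[0,0,-11,0,0,0],[0,0,-11,0,0,0],[0,0,-11,0,0,0]])

```text
clock: 11.75
position: [0.4559, 0.1848, 0.295]
orientation: [-0.0, 0.78, 0.626, -0.001]
force: [0.0, -0.2, -0.6]
grip_width: 0.997
grip_force: 0.0
```

```bash
python3 - <<'E'
from h import *
c=env.get_calibration("wrist");im=env.camera("wrist");np.save("w4.npy",im);np.save("w4c.npy",c,allow_pickle=True)
save(im,"w4",(230,100,630,400),2);print(pose()[0])
E
```

```text
[0.4559 0.1847 0.2948]
```

View pics/w4.png

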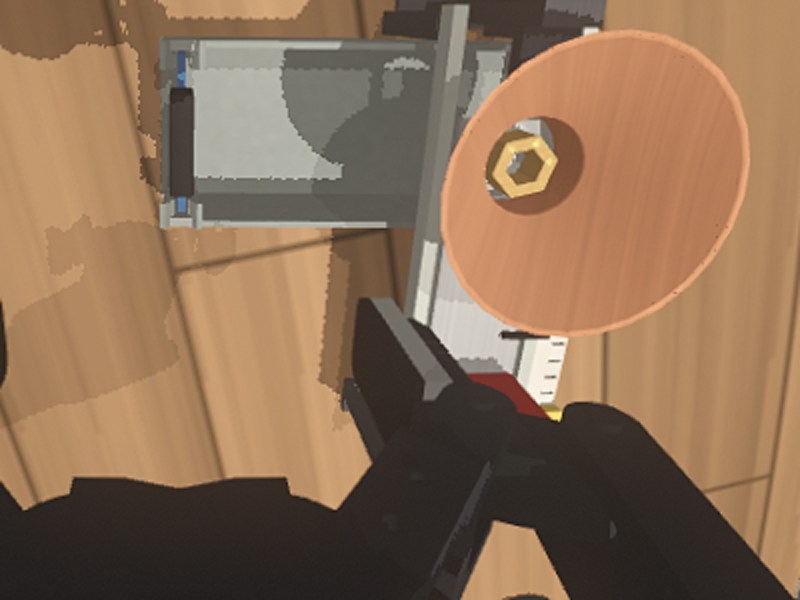

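```bash
python3 - <<'E'
from h import *
print(rel([.603,-.003,.26],77.4),env.sense()["joint_pos"])
E
```

```text
(array([-0.1511,  0.1845,  0.0347]), array([-0.003 , -0.0004, -1.57  ])) [-0.9447  0.3961  0.709   1.8717 -0.3053  0.9872 -0.3217]
```

Call:
jog_arm(increments=[[-0.75,0.9,0,0,0,-0.56],[-1.5,1.85,0,0,0,-1.12],[-2.25,2.75,0,0,0,-1.68],[-3,3.7,0,0,0,-2.24],[-3.75,4.6,0,0,0,-2.8],[-4.5,5.5,0,0,0,-3.36],[-5.25,6.5,0,0,0,-3.92],[-6,7.5,0,0,0,-4.48],[-6.75,8.25,0,0,0,-5.04],[-7.5,9.2,0.5,0,0,-5.6]])

```text
clock: 12.8
position: [0.6043, -0.0024, 0.2854]
orientation: [-0.0, 0.191, 0.982, 0.0]
force: [-0.0, 0.2, -0.2]
grip_width: 1.001
grip_force: 0.0
```

Call:
jog_arm(increments=[[0,0,0.5,0,0,-0.34],[0,0,1.25,0,0,-0.68],[0,0,1.25,0,0,-0.68],[0,0,1.25,0,0,-0.68],[0,0,1.25,0,0,-0.68],[0,0,1.25,0,0,-0.68],[0,0,1.25,0,0,-0.68]])

```text
clock: 13.5
position: [0.604, -0.0013, 0.2616]
orientation: [0.0, 0.11, 0.994, 0.0]
force: [-0.7, -0.9, -0.6]
grip_width: 0.997
grip_force: 0.0
```

```bash
python3 - <<'E'
from h import *
c=env.get_calibration("wrist");im=env.camera("wrist")
for lo,hi in(((0,150,60),(6,255,255)),((172,150,60),(180,255,255))):
    for k in blobs(im,lo,hi,30)[:2]:
        r=cv2.minAreaRect(k);print(r,cv2.contourArea(k));print(onz("wrist",cv2.boxPoints(r),.165,c))
save(im,"w5",(120,0,520,300),2)
print(pose()[0],env.sense()["joint_pos"],rel([.604,-.002,.131],77.4))
E
```

```text
((317.9999694824219, 198.49998474121094), (17.999996185302734, 56.99999237060547), 0.0) 915.0
[[ 0.6279 -0.0156  0.165 ]
 [ 0.579  -0.0042  0.165 ]
 [ 0.5822  0.0102  0.165 ]
 [ 0.6312 -0.0004  0.165 ]]
((583.260009765625, 122.31999969482422), (34.400001525878906, 25.400001525878906), 36.869895935058594) 662.0
[[0.584  0.2046 0.165 ]
 [0.5703 0.2177 0.165 ]
 [0.5916 0.2422 0.165 ]
 [0.606  0.229  0.165 ]]
[ 0.604  -0.0014  0.2615] [-0.2108  0.5413  0.2657  1.6209 -0.1614  1.0002  1.4569] (array([-0.    , -0.0007,  0.1305]), array([0.0002, 0.0007, 0.0001]))
```

View pics/w5.png

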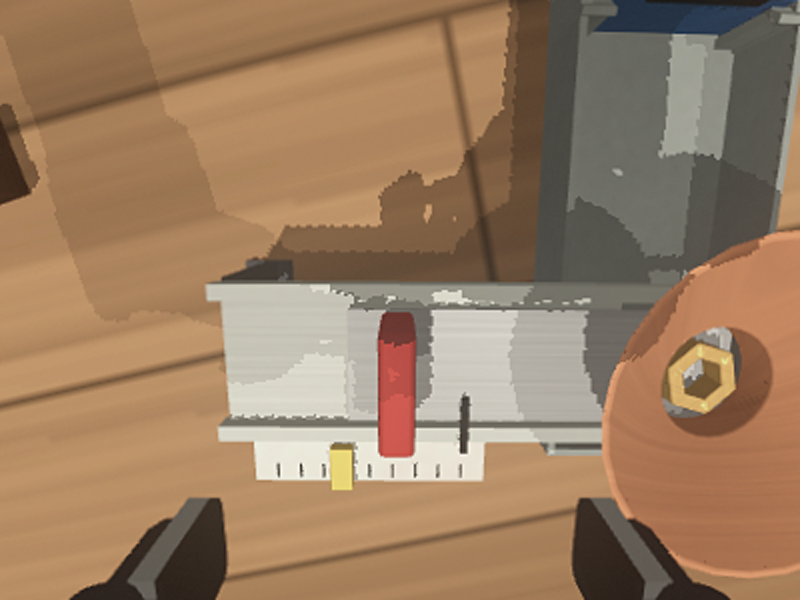

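```bash
python3 - <<'E'
from h import *
c=env.get_calibration("wrist")
C=lambda *p:[(x/2+120,y/2) for x,y in p]
a=np.radians(-12.6);u=np.array([-np.sin(a),np.cos(a)]) # station y
o=np.array([.637,.1446])
for n,p,z in(("pad",(397,400),.165),("mark top",(342,465),.119),("ptr",(464,450),.115)):
    P=onz("wrist",C(p),z,c)[0];print(n,P,"sy",(P[:2]-o)@u,"sx",(P[:2]-o)@np.array([np.cos(a),np.sin(a)]))
for n,p,z in(("mark",(406,127),.119),("ptr",(317,140),.115),("pad",(353,180),.165)):
    P=onz("top",[(p[0]/3.2+205,p[1]/3.2+135)],z)[0];print("top",n,P,"sy",(P[:2]-o)@u)
E
```

```text
pad [ 0.6056 -0.0022  0.165 ] sy -0.15012213092772736 sx 0.0014220369183008399
mark top [ 0.648  -0.0411  0.119 ] sy -0.17880969400471236 sx 0.05122961702693235
ptr [0.6552 0.0224 0.115 ] sy -0.11527268118465805 sx 0.044373143704044396
top mark [ 0.6499 -0.0447  0.119 ] sy -0.18196073584619749
top ptr [0.6408 0.0232 0.115 ] sy -0.1176956627291532
top pad [ 0.5998 -0.0045  0.165 ] sy -0.1536024792765937
```

The manual's scale: shifts go in units of 20 mm and turns go in units of 0.25 rad. Converting my numbers, 0.11 m is 5.5, 0.13 m is 6.5.

Call:
jog_arm(increments=[[0,-0.025,0.5,0,0,0],[0,-0.025,1.5,0,0,0],[0,-0.025,3,0,0,0],[0,-0.025,4.25,0,0,0],[0,-0.025,5.5,0,0,0],[0,-0.025,6.25,0,0,0],[0,-0.025,6.5,0,0,0],[0,-0.025,6.5,0,0,0]], jaw=0.6)

```text
clock: 14.35
position: [0.6032, -0.0021, 0.1302]
orientation: [-0.001, 0.11, 0.994, -0.0]
force: [0.7, -0.3, -0.4]
grip_width: 0.604
grip_force: 0.0
```

Call:
jog_arm(increments=[[0,0,0,0,0,0],[0,0,0,0,0,0],[0,0,0,0,0,0],[0,0,0,0,0,0],[0,0,0,0,0,0],[0,0,0,0,0,0],[0,0,0,0,0,0],[0,0,0,0,0,0]], jaw=0.0, grip_n=80)

```text
clock: 15.15
position: [0.6043, -0.0027, 0.1322]
orientation: [0.001, 0.11, 0.994, -0.0]
force: [-2.2, -1.0, 5.8]
grip_width: 0.173
grip_force: 78.5
```

```bash
python3 - <<'E'
from h import *
print(pose()[0],rel(pose()[0],77.4))
E
```

```text
[ 0.6043 -0.0027  0.1322] (array([0., 0., 0.]), array([-0.    ,  0.0017, -0.0009]))
```

Gripped (0.173 ≈ 15–16 mm). Pulling 64 mm along tool −y.

In the tool's units: -0.064 m is -3.2, -0.062 m is -3.1.

Call:
jog_arm(increments=[[0,-0.35,0,0,0,0],[0,-0.7,0,0,0,0],[0,-1.05,0,0,0,0],[0,-1.4,0,0,0,0],[0,-1.75,0,0,0,0],[0,-2.1,0,0,0,0],[0,-2.45,0,0,0,0],[0,-2.8,0,0,0,0],[0,-3.1,0,0,0,0],[0,-3.2,0,0,0,0]])

```text
clock: 16.15
position: [0.5913, -0.0595, 0.1322]
orientation: [0.001, 0.109, 0.994, 0.003]
force: [1.5, 10.8, 5.9]
grip_width: 0.175
grip_force: 78.8
```

Call:
jog_arm(increments=[[0,0,0,0,0,0],[0,0,0,0,0,0],[0,0,0,0,0,0],[0,0,0,0,0,0],[0,0,0,0,0,0],[0,0,0,0,0,0],[0,0,0,0,0,0],[0,0,0,0,0,0],[0,0,0,0,0,0],[0,0,0,0,0,0]])

```text
clock: 17.15
position: [0.5914, -0.0589, 0.1322]
orientation: [0.001, 0.108, 0.994, 0.003]
force: [0.8, 10.7, 6.5]
grip_width: 0.176
grip_force: 78.9
```

```bash
python3 - <<'E'
from h import *
print(pose()[0],env.sense()["force"],"travel",np.linalg.norm(pose()[0]-[.6043,-.0027,.1322]))
t=env.camera("top");w=env.camera("wrist")
save(t,"t6",(205,135,355,255),2.6);save(w,"w6",(120,0,520,300),1)
a=cv2.imread("pics/t6.png");b=cv2.imread("pics/w6.png");H=a.shape[0]
b=cv2.copyMakeBorder(b,0,H-b.shape[0],0,0,cv2.BORDER_CONSTANT);cv2.imwrite("pics/c6.png",np.hstack([a,b]))
E
```

```text
[ 0.5914 -0.0589  0.1322] [ 0.772  10.6793  6.4981] travel 0.057619705543523046
```

View pics/c6.png

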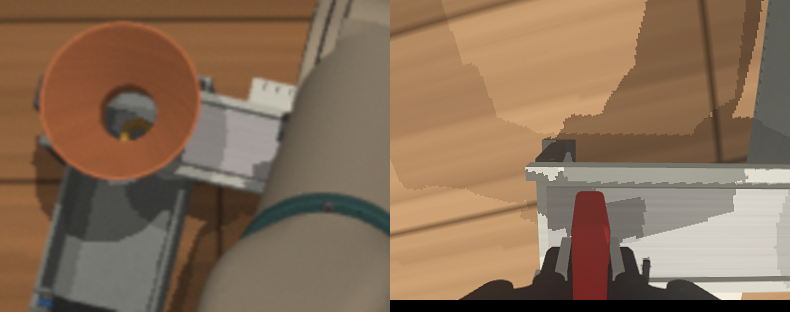

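In the tool's units: -0.0065 m is -0.325, -0.006 m is -0.3.

Call:
jog_arm(increments=[[0,-0.1,0,0,0,0],[0,-0.2,0,0,0,0],[0,-0.3,0,0,0,0],[0,-0.325,0,0,0,0],[0,-0.325,0,0,0,0],[0,-0.325,0,0,0,0],[0,-0.325,0,0,0,0],[0,-0.325,0,0,0,0]])

```text
clock: 18.05
position: [0.5901, -0.0648, 0.1322]
orientation: [0.001, 0.108, 0.994, 0.004]
force: [1.0, 10.9, 6.5]
grip_width: 0.172
grip_force: 78.9
```

```bash
python3 - <<'E'
from h import *
a=np.radians(-12.6);u=np.array([-np.sin(a),np.cos(a)]);o=np.array([.637,.1446])
p=pose()[0];print(p,"travel",((p-[.6043,-.0027,.1322])[:2])@u,env.sense()["force"],env.sense()["clock"])
for n,r in(("wrist",None),("side",(285,160,330,240)),("top",(215,135,355,230))):
    im=env.camera(n)
    for k in blobs(im,(18,110,90),(34,255,255),4,r)[:3]:
        m=cv2.minAreaRect(k);P=onz(n,[m[0]],.119,None)[0];Q=onz(n,[m[0]],.02)[0]
        print(n,m,"z119 sy",(P[:2]-o)@u,"floor",[(Q[:2]-o)@np.array([np.cos(a),np.sin(a)]),(Q[:2]-o)@u])
    if n!="top":
        for k in blobs(im,(0,0,0),(180,255,55),4,(270,250,500,400) if n=="wrist" else (285,170,315,215))[:4]:
            m=cv2.minAreaRect(k);P=onz(n,[m[0]],.115)[0];print(n,"dark",m,"sy",(P[:2]-o)@u,"sx",(P[:2]-o)@np.array([np.cos(a),np.sin(a)]))
E
```

```text
[ 0.5901 -0.0648  0.1322] travel -0.06373659560417966 [ 1.0425 10.9479  6.5017] 18.05
wrist dark ((384.5, 324.5), (149.0, 229.0), 90.0) sy -0.1711953404093471 sx 0.06231517314776244
wrist dark ((488.5768737792969, 389.38458251953125), (3.605551242828369, 3.3282015323638916), 33.690067291259766) sy -0.0884254217437389 sx 0.12349488387894668
wrist dark ((376.5769348144531, 260.6153869628906), (5.295135974884033, 1.765045166015625), 11.309932708740234) sy -0.17954414398781832 sx 0.015153510714292665
side ((300.11761474609375, 190.02940368652344), (8.973817825317383, 5.3357834815979), 14.03624439239502) z119 sy -0.17075614167611525 floor [np.float64(0.09734348064652283), np.float64(-0.25907477394961215)]
```

```bash
python3 - <<'E'
from h import *
a=np.radians(-12.6);u=np.array([-np.sin(a),np.cos(a)]);e=np.array([np.cos(a),np.sin(a)]);o=np.array([.637,.1446])
for n,r in(("top",(242,164,270,193)),("side",(270,225,380,310))):
    im=env.camera(n)
    for k in blobs(im,(15,100,30),(34,255,255),3,r)[:4]:
        m=cv2.minAreaRect(k)
        for z in(.016,.112):
            Q=onz(n,[m[0]],z)[0][:2]-o;print(n,m[0],m[1],"z",z,"station",Q@e,Q@u)
s=env.sense();print(s["position"],s["qd"],s["grip_force"])
E
```

```text
top (255.8275909423828, 183.93104553222656) (6.040096759796143, 12.080193519592285) z 0.016 station 0.009739466774266087 0.012614747845011192
top (255.8275909423828, 183.93104553222656) (6.040096759796143, 12.080193519592285) z 0.112 station -0.00731830294471593 -0.004844137101034145
side (288.59796142578125, 270.1546325683594) (8.325838088989258, 14.620985984802246) z 0.016 station 0.010546448538689104 0.003990580551106356
side (288.59796142578125, 270.1546325683594) (8.325838088989258, 14.620985984802246) z 0.112 station -0.023035806155505274 0.05984320368308619
[ 0.5901 -0.0648  0.1322] [-0.0008  0.0009  0.0015  0.0002  0.0001 -0.0001  0.0003] 78.92344236373901
```

The two views agree on the nut only at bin-floor height, so it lies in the bin. The gate is still, with about 11 N of spring pull, which fits 64 mm of travel.

```bash
python3 -c "
from plant import env
print(env.hand_in())"
```

```text
the job is handed in; nothing more can be done
None
```

I handed the job in with the plate home and released, the gate held about 64 mm out on the mark and the nut on the bin floor, by camera and force readings (no verdict came back); I broke one rule by viewing 12 pictures instead of 10.

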